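Seat the cone-holder block on its spacer bars

TASK

The white cone-holder block is stuck too high in its counter clamp and the two spacer bars under it have slid out towards the robot: push both bars back until their ends are flush with the clamp's bed, then press the block down firmly but without hammering at both ends until it sits tight on both bars and neither can slide. Then give the front end of the blue bar a light push to prove that it is held fast, and let go, with both bars still flush and nothing else on the counter disturbed.

Things in the scene. Friction and masses are not known exactly. Their poses are not given: they have to be found in the camera images.
- clamp: fixed counter clamp: dark steel bed 140 (x) x 210 (y) x 12 mm high, two springy rubber pads on it; two aluminium jaws (90 mm along y, 47 to 61 mm before and behind the centre, tops 66 mm up) hold the block; screw knob at the middle of the front, out to 88 mm from the centre, top 50 mm up. Origin: centre of the bed's underside; z up, x away from the robot, y along the block. The bars lie along x at y = +76 and -76 mm
- block: white plastic block 90 (x) x 180 (y) x 32 mm high, 450 g, three 34 mm holes at y = -45, 0, 45 mm. Origin: centre of its underside. Dry friction in the jaws holds each end 4 to 20 mm too high; each end goes down by itself and stays where left. It seats on a small screw foot under each end, set 1 to 10.5 mm long, unknown: seated, that end is 65 to 76 mm up at the top. Over 28 N cracks it
- press_left (a point): grey round spot, 20 mm, on the block's top at its +y end, straight above one bar (block x = 0, y = 76 mm): press here. The end starts to go down at 3 to 6 N; pressed onto its bar with 12 to 18 N it stays tight. Levelling the other end can loosen this one: press it again.
- press_right (a point): the same grey spot at the block's -y end (block x = 0, y = -76 mm), straight above the other bar
- bar_blue: blue spacer bar, loose, 140 (x) x 12 x 16 mm high, 100 g, on a 5 mm rubber pad (gives 1 mm for 12 N) on the bed under one end of the block (either end). Origin at its centre, 25 mm above the counter; its front end is 70 mm from it towards the robot. Flush when the origin is at clamp x = 0; it starts 12 to 35 mm out towards the robot. Until the block is tight it slides freely (1 to 2 N) between low guides; no stop behind it
- bar_yellow: yellow spacer bar of the same size under the other end of the block, likewise 12 to 35 mm out at the start
- scoop: ice-cream scoop with a blue grip, bystander, leave alone
- cup_a: clear cup, bystander
- cup_b: clear cup, bystander
- sauce: amber sauce bottle 150 mm tall, bystander
- sprinkles: orange jar 85 mm tall, bystander
- spade: white spatula, bystander
- cone: wafer cone 80 mm tall standing on its foot, bystander

How it is judged:
On the way, in this order (a step that is already met when the one before it is completed fails the run):
1. both bars are pushed back flush with the bed (within 7 mm) while the block is still loose above at least one of them (x of bar_blue in the frame of clamp between -0.007 and 0.007 m and x of bar_yellow in the frame of clamp between -0.007 and 0.007 m and not (contact force between block and bar_blue above 5 N and contact force between block and bar_yellow above 5 N) and linear speed of each of bar_blue, bar_yellow below 0.01 m/s), for 0.2 s.
2. the block bears on both bars with more than 5 N each, bars flush (x of bar_blue in the frame of clamp between -0.007 and 0.007 m and x of bar_yellow in the frame of clamp between -0.007 and 0.007 m and contact force between block and bar_blue above 5 N and contact force between block and bar_yellow above 5 N), for 0.2 s.
3. the blue bar is pushed with more than 1.5 N and stays flush, the block tight on both bars (all of step 2 and contact force between the fingers and bar_blue above 1.5 N).
At the end, for the whole second after the job is handed in: with the robot clear, the block bears on each bar with more than 5 N (so that neither slides), both bars lie flush with the bed's ends within 7 mm, everything at rest (all of step 2 and linear speed of each of bar_blue, bar_yellow below 0.01 m/s); the robot touches nothing.
It fails at once if the block is pushed with more than 28 N (contact force between any of the fingers, the arm and block above 28 N).
It fails at once if a bystander is moved by more than 20 mm (distance of any of scoop, cup_a, cup_b, sauce, sprinkles, spade, cone from where it was at the start of the episode above 0.02 m).
It also fails if it takes over 69 s, if anything falls off the work surface, if the arm or the gripper's body presses on something with over 40 N, if the wrist force passes 120 N, or if a joint passes its speed limit or range.

ROBOT

A 7-joint arm with a two-finger parallel gripper is mounted at the origin on the work surface. World frame = base frame: x ahead of the robot, y to its left, z up, the work surface at z = 0. Lengths are in m, angles in rad, forces in N, time in s.
With the tool pointing down it reaches from about 0.4 to 0.85 m from the base axis. Payload 4.4 kg.
Tool frame: the origin (TCP) lies at the very end of the fingers, on their centre line; the grasp point (between the pads) lies 19 mm behind it; x points along the fingers, z is the direction in which the jaws open and shut, and the axes are right-handed (so a half turn about x gives the same grasp; the last joint's range is limited). The gripper opens to 94 mm and grips with 3 to 60 N. Pads are 16 mm wide; open, the fingers measure 119 mm over their backs; the gripper's body (75 mm by 177 mm) begins 78 mm behind the grasp point.
Start: joints at [-1.369, 0.628, 0.038, 1.517, -0.027, 0.996, -0.02], TCP at [0.172, 0.627, 0.205] pointing down, gripper open.
Joint ranges: [-3.06, 3.06], [-0.37, 2.12], [-1.25, 1.32], [0.18, 2.47], [-1.1, 4.24], [0.23, 1.98], [-2.94, 2.94]. Speed limits (rad/s): [2.57, 2.57, 3.14, 3.14, 3.14, 3.14, 3.14].

INTERFACE

Orientations are given as a 3x3 rotation matrix whose columns are the frame's x, y, z axes.
In Python, from workcell import arm, optics gives the robot as it stands. The module is installed in compiled form; this text tells all that it offers.
- The arm moves only by the tool apply_moves, never from a script. Its argument "motion" is a list of rows, each a list of 7 numbers: the finger opening in mm, from 0 to 94, then the shift along the tool's x, y, z in mm, then the turn, a rotation vector about the tool's x, y, z in degrees. A call has 1 to 20 rows; each row is the pose to reach, as a shift and turn from the pose commanded when the call began, along the tool's axes at that moment; what a row does not reach only later rows make up. A row lasts 1/10 s, in which the tool goes at most 50 mm and 8.59 degrees, less where a joint would pass 70% of its speed; a pose out of reach is approached as far as the arm can. A call with a gripper value outside its range is refused whole. The fingers move at their own pace and stop on an object; "newtons" is the grip in N (left out, the last holds). Time passes only in rows, so rows that repeat a pose let the fingers close. It gives the time, the measured TCP pose, the force and the opening at its end, in the units of the state.
- arm.sense(): the state, without advancing time (a new reading comes with each control period).
- optics.get_image(name): name is "scene" or "top" or "wrist"; returns the picture (420x560x3 uint8, red, green, blue); there is no depth.
- optics.get_calibration(name): a dict with "intrinsics" (3x3 intrinsics, pixels), "position" and "rotation" of the camera in the world. Camera axes: x right, y down, z forward; pixel columns grow to the right and rows downward; lengths in m; the calibration is good to about 2 mm. A picture is of the moment at which its call begins: read the wrist's pose just before it. get_calibration takes no time and is no camera call; for the wrist camera it gives the pose at the moment of the call.
- arm.finish_job(): hands the job in, once; it reports no verdict.
The state is a dict: "t": time; "joint_positions": joint angles; "dq": joint speeds; "joint_efforts": joint torques, N m; "tcp_pos": TCP position; "ee_rot": TCP orientation; "contact_force": force on the tool from outside, world axes, zero at the start; "ft_torque": the same for the moment, N m; "gripper_width": opening from 0.0 (shut) to 1.0 (fully open).
Only numpy, scipy, OpenCV 4.12 (cv2) and the standard library are available. Lean on these libraries where they do the work, as an engineer would, in place of code of your own. Each camera call takes 0.05 s, during which the arm holds its last target.

## Working session

There is one attempt and no reset: what is moved stays moved. The work goes in short steps, Python scripts to look and compute and a tool call to move; the robot and the scene stay as the last step left them, time stands still between calls to the robot, and variables do not carry over. Pictures are saved under pics/ and viewed, and the job is handed in when it is done.

Besides the shell and the picture viewer there is one more tool, called after ">>>" as a command line: name --pt "numbers of a row" for each row, then --argument value for the rest. apply_moves: Moves the arm, as the interface text tells. Its arguments: {"type":"object","properties":{"motion":{"type":"array"},"newtons":{"type":"number"}},"required":["motion"]}

```bash
mkdir -p pics
python3 - <<'E'
from workcell import arm, optics
import cv2
s=arm.sense();print({k:(v if not hasattr(v,'round') else v) for k,v in s.items()})
for n in ["scene","top"]:
    im=optics.get_image(n);cv2.imwrite(f"pics/{n}0.png",im[:,:,::-1]);c=optics.get_calibration(n);print(n,c)
E
```

```text
{'t': 0.0, 'joint_positions': array([-1.36881355,  0.62930427,  0.03841046,  1.51835852, -0.02700797,
        0.9962841 , -0.02000946]), 'dq': array([-0.00051515, -0.00058197, -0.00051917,  0.00014184,  0.00197502,
       -0.00125692, -0.00102918]), 'joint_efforts': array([ 1.66914633e-04, -5.49731398e+01,  1.14332456e+00, -1.86645001e+01,
       -5.23414998e-02,  2.31687294e-02,  1.57959462e-04]), 'tcp_pos': array([0.1717631 , 0.62621214, 0.2045837 ]), 'ee_rot': array([[-4.89425065e-04, -9.64363076e-01,  2.64581969e-01],
       [-1.77114906e-03,  2.64582421e-01,  9.64361450e-01],
       [-9.99998312e-01,  3.36856026e-06, -1.83752402e-03]]), 'contact_force': array([-0.97898288,  0.03043217, -0.04553519]), 'ft_torque': array([-0.02247156,  0.01373835, -0.03625397]), 'gripper_width': 1.0015218393962881}
scene {'intrinsics': array([[536.94780191,   0.        , 275.09258887],
       [  0.        , 536.94780191, 200.7069623 ],
       [  0.        ,   0.        ,   1.        ]]), 'position': array([ 1.43570716, -0.53871408,  0.91422368]), 'rotation': array([[ 0.53664687,  0.53652358, -0.65126998],
       [ 0.84365689, -0.35571393,  0.40213264],
       [-0.01591216, -0.76525163, -0.64353458]])}
top {'intrinsics': array([[384.17971085,   0.        , 280.09219131],
       [  0.        , 384.17971085, 209.72347424],
       [  0.        ,   0.        ,   1.        ]]), 'position': array([ 0.33619633, -0.02713339,  1.23747213]), 'rotation': array([[ 0.04110774, -0.97910489,  0.19915766],
       [-0.99913958, -0.04137941,  0.00279974],
       [ 0.00549979, -0.19910139, -0.97996346]])}
```

View pics/scene0.png

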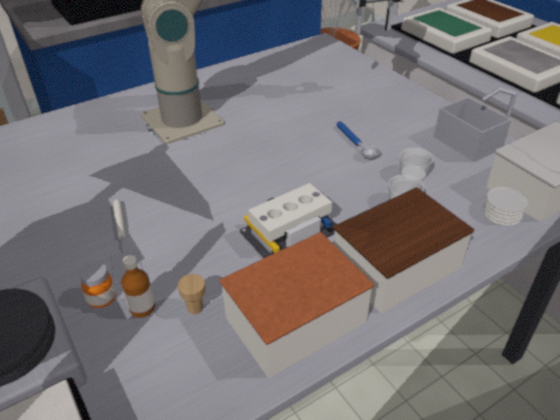

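View pics/top0.png

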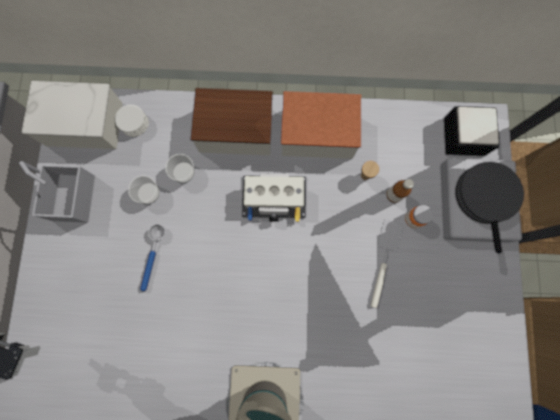

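The top view shows the clamp at about (275,198), with the blue bar end at (250,214) on the left (+y) and the yellow at (297,214) on the right. The scoop, cups, cone and bottles stand off to the sides. I'll zoom in and measure.

```bash
cat > h.py <<'E'
from workcell import arm, optics
import numpy as np, cv2
def ray(c,u,v):
    K=c["intrinsics"];d=np.array([(u-K[0,2])/K[0,0],(v-K[1,2])/K[1,1],1.]);return c["position"],c["rotation"]@d
def onz(c,u,v,z):
    p,d=ray(c,u,v);return p+d*(z-p[2])/d[2]
def proj(c,P):
    q=c["rotation"].T@(np.asarray(P,float)-c["position"]);q=c["intrinsics"]@(q/q[2]);return q[:2]
E
python3 - <<'E'
from h import *
im=cv2.imread("pics/top0.png");c=optics.get_calibration("top")
cr=im[160:230,225:325];cv2.imwrite("pics/topz.png",cv2.resize(cr,None,fx=8,fy=8,interpolation=cv2.INTER_CUBIC))
im2=cv2.imread("pics/scene0.png");cr=im2[175:265,230:345];cv2.imwrite("pics/scenez.png",cv2.resize(cr,None,fx=6,fy=6,interpolation=cv2.INTER_CUBIC))
hsv=cv2.cvtColor(im,cv2.COLOR_BGR2HSV)
sub=np.zeros(im.shape[:2],np.uint8);sub[165:230,230:320]=255
for n,lo,hi in [("blue",(105,120,40),(125,255,255)),("yellow",(18,120,90),(35,255,255))]:
    m=cv2.inRange(hsv,lo,hi)&sub;ys,xs=np.nonzero(m);print(n,len(xs),xs.min(),xs.max(),ys.min(),ys.max(),xs.mean(),ys.mean())
E
```

```text
blue 42 248 251 208 219 249.64285714285714 213.45238095238096
yellow 58 294 299 207 220 296.8965517241379 213.41379310344828
```

View pics/topz.png

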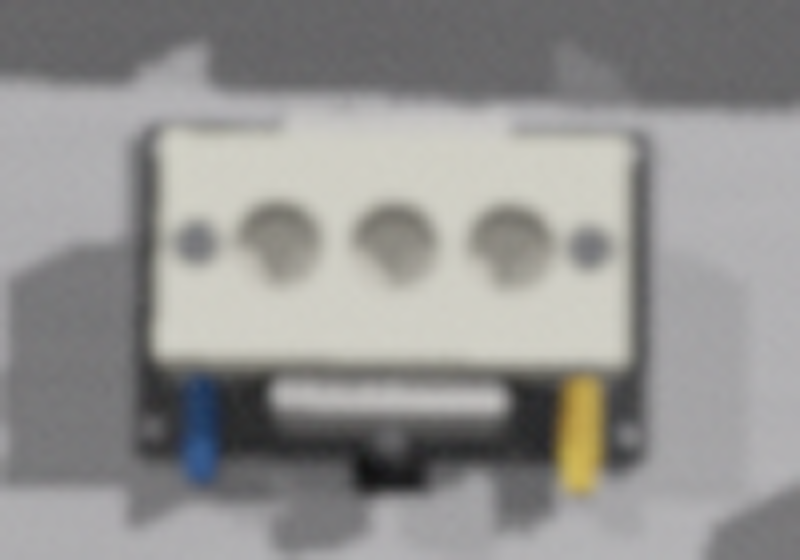

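View pics/scenez.png

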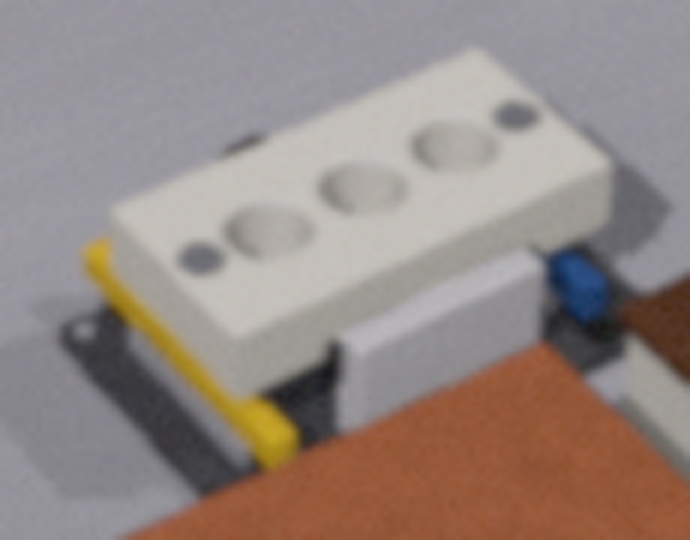

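Run:
```python
from h import *
ct=optics.get_calibration("top");cs=optics.get_calibration("scene")
T=lambda x,y:((x+.5)/8-.5+225,(y+.5)/8-.5+160)
S=lambda x,y:((x+.5)/6-.5+230,(y+.5)/6-.5+175)
def tri(a,b):
    p,d=ray(ct,*T(*a));q,e=ray(cs,*S(*b));d/=np.linalg.norm(d);e/=np.linalg.norm(e)
    t=np.linalg.lstsq(np.c_[d,-e],q-p,rcond=None)[0];A=p+d*t[0];B=q+e*t[1];return (A+B)/2,np.linalg.norm(A-B)
for n,a,b in [("L",(197,243),(515,116)),("R",(590,248),(202,258)),("c",(396,243),(364,188)),("hl",(280,240),(455,147)),("hr",(511,246),(268,233))]:
    print(n,tri(a,b))
for n,a in [("bed FL",(135,462)),("FR",(645,465)),("BL",(138,122)),("BR",(650,130))]: print(n,onz(ct,*T(*a),.012))
for n,a in [("blue front",(201,487)),("yel front",(578,492))]: print(n,onz(ct,*T(*a),.033),onz(ct,*T(*a),.017))
for n,u in dict(scoop1=(146,288),scoop2=(158,228),cupa=(145,192),cupb=(180,168),cone=(370,170),spade1=(376,305),spade2=(388,252),sauce=(393,200),spr=(412,218)).items(): print(n,onz(ct,*u,0.0).round(3))
print(optics.get_calibration("wrist"))
s=arm.sense();print(s['tcp_pos'],s['ee_rot'])
```

```text
L (array([0.62896275, 0.074563  , 0.08500274]), np.float64(0.0008158550675095379))
R (array([ 0.63326216, -0.07707636,  0.08594539]), np.float64(0.00123029119412455))
c (array([ 0.63242376, -0.00184973,  0.08514512]), np.float64(0.0017895567255253883))
hl (array([0.63161539, 0.0427933 , 0.08510034]), np.float64(0.00130677702048478))
hr (array([ 0.63318839, -0.04674167,  0.08398652]), np.float64(0.0008772390300692756))
bed FL [0.55488854 0.10047648 0.012     ]
FR [ 0.56235526 -0.10601809  0.012     ]
BL [0.69786445 0.10798459 0.012     ]
BR [ 0.70349102 -0.10412347  0.012     ]
blue front [0.54216267 0.07147633 0.033     ] [0.54489869 0.07278625 0.017     ]
yel front [ 0.54645159 -0.0783457   0.033     ] [ 0.54924459 -0.079026    0.017     ]
scoop1 [0.318 0.388 0.   ]
scoop2 [0.51 0.37 0.  ]
cupa [0.629 0.426 0.   ]
cupb [0.716 0.318 0.   ]
cone [ 0.737 -0.32   0.   ]
spade1 [ 0.296 -0.336  0.   ]
spade2 [ 0.464 -0.376  0.   ]
sauce [ 0.636 -0.396  0.   ]
spr [ 0.578 -0.457  0.   ]
{'intrinsics': array([[373.43765486,   0.        , 279.41099981],
       [  0.        , 373.43765486, 205.3503868 ],
       [  0.        ,   0.        ,   1.        ]]), 'position': array([0.09716627, 0.64633482, 0.38484303]), 'rotation': array([[ 0.26515607,  0.92990998,  0.25487191],
       [ 0.96420475, -0.25539395, -0.07129603],
       [-0.00120615,  0.26465329, -0.96434288]])}
[0.17181374 0.62626729 0.2046789 ] [[-4.40509754e-04 -9.64361286e-01  2.64588581e-01]
 [-1.60580680e-03  2.64588947e-01  9.64359949e-01]
 [-9.99998614e-01 -6.81769569e-08 -1.66513192e-03]]
```

>>> apply_moves --pt "0 0 -30 -35 0 0 0" --pt "0 0 -60 -70 -2 0 0" --pt "0 0 -90 -105 -4 0 0" --pt "0 0 -120 -140 -6 0 0" --pt "0 0 -150 -175 -8 0 0" --pt "0 0 -180 -210 -10 0 0" --pt "0 0 -210 -245 -12 0 0" --pt "0 0 -240 -280 -14 0 0" --pt "0 0 -270 -315 -16 0 0" --pt "0 0 -300 -350 -17 0 0" --pt "0 0 -330 -385 -17 0 0" --pt "0 0 -360 -420 -17 0 0" --pt "0 0 -390 -455 -17 0 0" --pt "0 0 -425 -490 -17 0 0" --pt "0 0 -453 -525 -17 0 0" --pt "0 0 -453 -525 -17 0 0" --pt "0 0 -453 -525 -17 0 0" --pt "0 0 -453 -525 -17 0 0" --newtons 10

```text
t: 1.9
tcp_pos: [0.4691, 0.002, 0.2052]
ee_rot: [[-0.001, -1.0, -0.031], [0.001, -0.031, 1.0], [-1.0, 0.001, 0.001]]
contact_force: [-0.1, 0.7, -0.4]
gripper_width: 0.003
```

Run:
```python
from h import *
import pickle
s=arm.sense();print(s['t'],s['tcp_pos'],s['ee_rot'].round(4),s['contact_force'],s['gripper_width'])
c=optics.get_calibration("wrist");im=optics.get_image("wrist")[:,:,::-1];cv2.imwrite("pics/w1.png",im);pickle.dump(c,open("w1.pkl","wb"))
```

```text
1.9 [0.46913375 0.00195163 0.20519177] [[-1.200e-03 -9.995e-01 -3.050e-02]
 [ 7.000e-04 -3.050e-02  9.995e-01]
 [-1.000e+00  1.200e-03  7.000e-04]] [-0.10261588  0.71349176 -0.40737758] 0.0027126037486120335
```

View pics/w1.png

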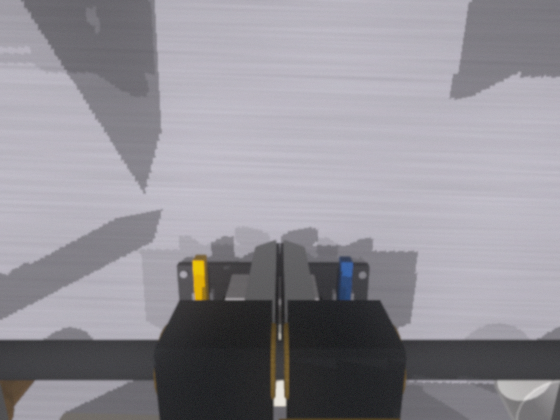

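The wrist view shows the bed's front edge at row ~262, with the yellow bar front at (201,257) and the blue at (346,258). I'll zoom and measure.

Run:
```python
from h import *
import pickle
im=cv2.imread("pics/w1.png")
cr=im[240:310,165:385];cv2.imwrite("pics/w1z.png",cv2.resize(cr,None,fx=3.6,fy=3.6,interpolation=cv2.INTER_CUBIC))
cv2.imwrite("pics/w1y.png",np.hstack([cv2.resize(im[245:305,170:220],None,fx=8,fy=8,interpolation=cv2.INTER_CUBIC),cv2.resize(im[245:305,325:375],None,fx=8,fy=8,interpolation=cv2.INTER_CUBIC)]))
```

```text
(no output)
```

View pics/w1y.png

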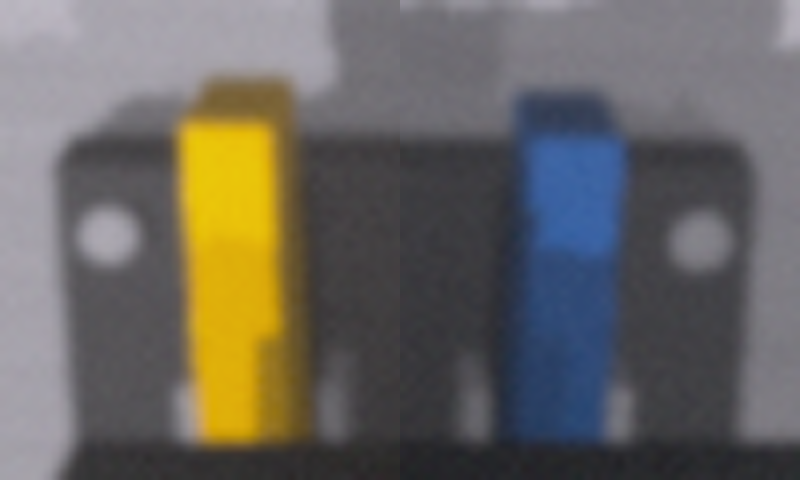

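Run:
```python
from h import *
import pickle
c=pickle.load(open("w1.pkl","rb"))
Y=lambda x,y:((x+.5)/8-.5+170,(y+.5)/8-.5+245)
B=lambda x,y:((x-400+.5)/8-.5+325,(y+.5)/8-.5+245)
for n,f,a,z in [("y top",Y,(228,120),.033),("y bot",Y,(248,78),.017),("b top",B,(577,136),.033),("b bot",B,(563,94),.017),
 ("bed Y top",Y,(130,160),.012),("bed Y bot",Y,(130,137),.0),("bed B top",B,(680,160),.012),("bed B bot",B,(680,137),.0),("screwY",Y,(109,236),.013),("screwB",B,(701,240),.013),
 ("bedcornerY",Y,(62,175),.012),("bedcornerB",B,(750,175),.012)]:
    print(n,onz(c,*f(*a),z).round(4))
```

```text
y top [ 0.5479 -0.0789  0.033 ]
y bot [ 0.5489 -0.0796  0.017 ]
b top [0.5456 0.0726 0.033 ]
b bot [0.5467 0.0736 0.017 ]
bed Y top [ 0.5634 -0.097   0.012 ]
bed Y bot [ 0.5655 -0.0999  0.    ]
bed B top [0.5579 0.0912 0.012 ]
bed B bot [0.5598 0.0939 0.    ]
screwY [ 0.5743 -0.1     0.013 ]
screwB [0.5691 0.0948 0.013 ]
bedcornerY [ 0.5659 -0.1063  0.012 ]
bedcornerB [0.5598 0.1009 0.012 ]
```

>>> apply_moves --pt "0 20 -20 -40 0 0 0" --pt "0 50 -46 -82 0 0 0" --pt "0 85 -46 -82 0 0 0" --pt "0 120 -46 -82 0 0 0" --pt "0 150 -46 -82 0 0 0" --pt "0 170 -46 -82 0 0 0" --pt "0 180 -46 -82 0 0 0" --pt "0 180 -46 -82 0 0 0" --pt "0 180 -46 -82 0 0 0"

```text
t: 2.85
tcp_pos: [0.5188, -0.0793, 0.0262]
ee_rot: [[0.001, -1.0, -0.03], [0.0, -0.03, 1.0], [-1.0, -0.001, 0.0]]
contact_force: [0.6, 0.5, 0.2]
gripper_width: 0.003
```

```bash
cat > look.py <<'E'
from h import *
import pickle,sys
n=sys.argv[1]
s=arm.sense();print(s['t'],s['tcp_pos'].round(4),s['contact_force'].round(2))
c=optics.get_calibration("wrist");im=optics.get_image("wrist")[:,:,::-1];cv2.imwrite(f"pics/{n}.png",im);pickle.dump(c,open(f"{n}.pkl","wb"))
E
python3 look.py w2
```

```text
2.85 [ 0.5188 -0.0793  0.0262] [0.58 0.45 0.15]
```

View pics/w2.png

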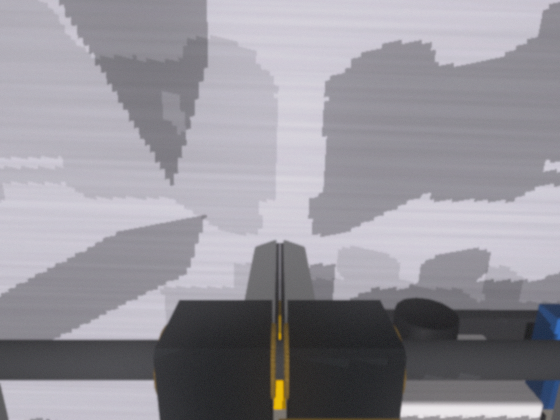

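>>> apply_moves --pt "0 0 -8 0 0 0 0" --pt "0 0 -15 0 0 0 0" --pt "0 0 -18 0 0 0 0" --pt "0 0 -21 0 0 0 0" --pt "0 0 -24 0 0 0 0" --pt "0 0 -26 0 0 0 0" --pt "0 0 -28 0 0 0 0" --pt "0 0 -29 0 0 0 0" --pt "0 0 -30 0 0 0 0" --pt "0 0 -30 0 0 0 0"

```text
t: 3.9
tcp_pos: [0.5484, -0.0791, 0.0254]
ee_rot: [[0.0, -1.0, -0.029], [0.0, -0.029, 1.0], [-1.0, -0.0, 0.0]]
contact_force: [-0.2, 0.3, -0.2]
gripper_width: 0.005
```

>>> apply_moves --pt "0 0 10 0 0 0 0" --pt "0 -5 30 0 0 0 0" --pt "0 -40 50 20 0 0 0" --pt "0 -70 60 40 0 0 0" --pt "0 -100 60 60 0 0 0" --pt "0 -120 60 82 0 0 0" --pt "0 -120 60 82 0 0 0" --pt "0 -120 60 82 0 0 0"

```text
t: 4.7
tcp_pos: [0.4855, 0.001, 0.1455]
ee_rot: [[0.001, -1.0, -0.03], [-0.0, -0.03, 1.0], [-1.0, -0.001, -0.0]]
contact_force: [1.0, -0.4, 0.3]
gripper_width: 0.002
```

```bash
python3 look.py w3; python3 -c "
import cv2
im=cv2.imread('pics/w3.png');print(im.shape);cv2.imwrite('pics/w3z.png',cv2.resize(im[230:345,150:410],None,fx=3,fy=3,interpolation=cv2.INTER_CUBIC))"
```

```text
4.7 [0.4855 0.001  0.1455] [ 1.   -0.41  0.33]
(420, 560, 3)
```

View pics/w3z.png

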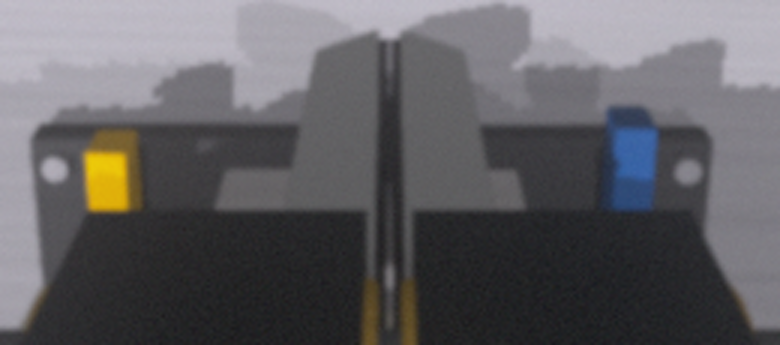

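Run:
```python
from h import *
import pickle
im=cv2.imread("pics/w3.png")
cv2.imwrite("pics/w3y.png",np.hstack([cv2.resize(im[255:305,155:205],None,fx=8,fy=8,interpolation=cv2.INTER_CUBIC),cv2.resize(im[255:305,340:390],None,fx=8,fy=8,interpolation=cv2.INTER_CUBIC)]))
```

```text
(no output)
```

View pics/w3y.png

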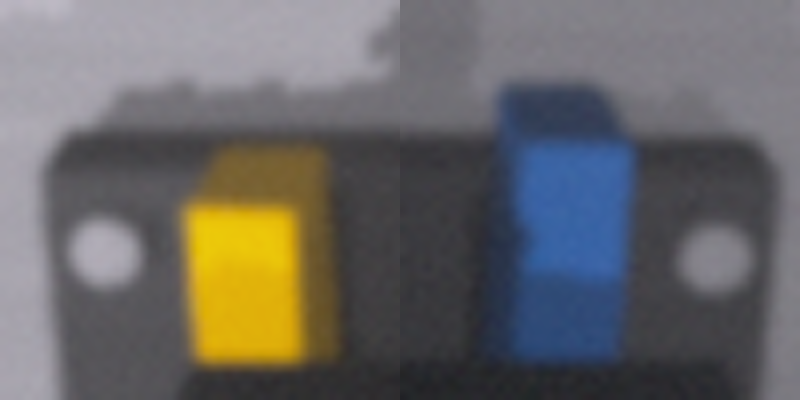

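Run:
```python
from h import *
import pickle
c=pickle.load(open("w3.pkl","rb"))
Y=lambda x,y:((x+.5)/8-.5+155,(y+.5)/8-.5+255)
B=lambda x,y:((x-400+.5)/8-.5+340,(y+.5)/8-.5+255)
for n,f,a,z in [("y top",Y,(243,206),.033),("y bot",Y,(268,150),.017),("b top",B,(577,140),.033),("b bot",B,(553,84),.017),
 ("bed Y bot",Y,(150,130),.0),("bed Y top",Y,(150,165),.012),("bed B top",B,(670,170),.012),("bed B bot",B,(670,135),.0),("screwY",Y,(105,252),.013),("screwB",B,(716,259),.013)]:
    print(n,onz(c,*f(*a),z).round(4))
# predicted pixel of bed edge rel to bar flush
```

```text
y top [ 0.5577 -0.0787  0.033 ]
y bot [ 0.5588 -0.0798  0.017 ]
b top [0.5455 0.0726 0.033 ]
b bot [0.5462 0.0734 0.017 ]
bed Y bot [ 0.5649 -0.098   0.    ]
bed Y top [ 0.5635 -0.0947  0.012 ]
bed B top [0.5588 0.0889 0.012 ]
bed B bot [0.56  0.092 0.   ]
screwY [ 0.5742 -0.1001  0.013 ]
screwB [0.5694 0.095  0.013 ]
```

>>> apply_moves --pt "0 0 -20 40 0 0 0" --pt "0 20 -35 71 0 0 0" --pt "0 55 -36 71 0 0 0" --pt "0 90 -36 71 0 0 0" --pt "0 112 -36 71 0 0 0" --pt "0 120 -36 71 0 0 0" --pt "0 120 -42 71 0 0 0" --pt "0 120 -48 71 0 0 0" --pt "0 120 -52 71 0 0 0" --pt "0 120 -55 71 0 0 0" --pt "0 120 -58 71 0 0 0" --pt "0 120 -61 71 0 0 0" --pt "0 120 -63 71 0 0 0" --pt "0 120 -65 71 0 0 0" --pt "0 120 -66 71 0 0 0" --pt "0 120 -66 71 0 0 0"

```text
t: 6.35
tcp_pos: [0.5501, 0.074, 0.0255]
ee_rot: [[0.0, -1.0, -0.029], [0.0, -0.029, 1.0], [-1.0, -0.0, 0.0]]
contact_force: [-0.0, 0.3, -0.2]
gripper_width: 0.006
```

>>> apply_moves --pt "0 0 10 0 0 0 0" --pt "0 -10 34 0 0 0 0" --pt "0 -20 38 -45 0 0 0" --pt "0 -20 38 -90 0 0 0" --pt "0 -20 38 -130 0 0 0" --pt "0 -5 34 -153 0 0 0" --pt "0 0 28 -153 0 0 0" --pt "0 0 18 -153 0 0 0" --pt "0 0 12 -153 0 0 0" --pt "0 0 8 -153 0 0 0" --pt "0 0 5 -153 0 0 0" --pt "0 0 3 -153 0 0 0" --pt "0 0 1 -153 0 0 0" --pt "0 0 0 -153 0 0 0" --pt "0 0 0 -153 0 0 0"

```text
t: 7.85
tcp_pos: [0.5543, -0.0789, 0.0255]
ee_rot: [[0.0, -1.0, -0.029], [0.0, -0.029, 1.0], [-1.0, -0.0, 0.0]]
contact_force: [-0.3, 0.2, -0.2]
gripper_width: 0.003
```

>>> apply_moves --pt "0 0 10 0 0 0 0" --pt "0 -5 30 0 0 0 0" --pt "0 -40 50 20 0 0 0" --pt "0 -70 65 40 0 0 0" --pt "0 -100 65 60 0 0 0" --pt "0 -120 65 80 0 0 0" --pt "0 -120 65 80 0 0 0" --pt "0 -120 65 80 0 0 0"

```text
t: 8.65
tcp_pos: [0.4865, -0.0012, 0.1454]
ee_rot: [[0.0, -1.0, -0.03], [-0.0, -0.03, 1.0], [-1.0, -0.0, -0.0]]
contact_force: [-0.5, -0.8, -0.2]
gripper_width: 0.007
```

```bash
python3 look.py w4
python3 - <<'E'
from h import *
im=cv2.imread("pics/w4.png")
cv2.imwrite("pics/w4y.png",np.hstack([cv2.resize(im[255:305,155:205],None,fx=8,fy=8,interpolation=cv2.INTER_CUBIC),cv2.resize(im[255:305,340:390],None,fx=8,fy=8,interpolation=cv2.INTER_CUBIC)]))
E
```

```text
8.65 [ 0.4865 -0.0012  0.1454] [-0.53 -0.77 -0.16]
```

View pics/w4y.png

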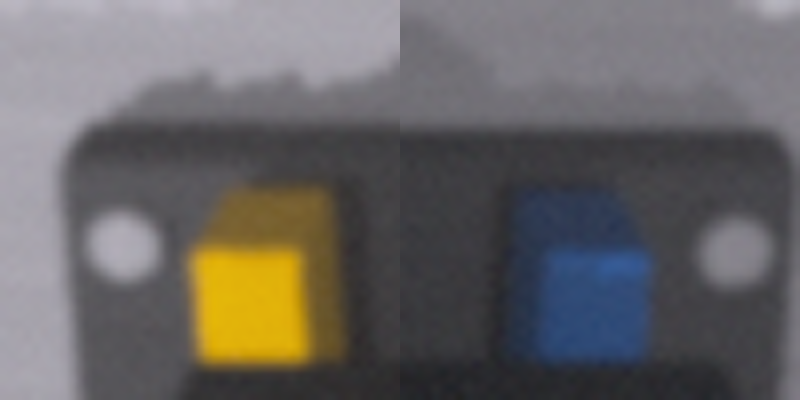

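Run:
```python
from h import *
import pickle
c=pickle.load(open("w4.pkl","rb"))
Y=lambda x,y:((x+.5)/8-.5+155,(y+.5)/8-.5+255)
B=lambda x,y:((x-400+.5)/8-.5+340,(y+.5)/8-.5+255)
for n,f,a,z in [("y top",Y,(250,249),.033),("y bot",Y,(280,189),.017),("b top",B,(596,252),.033),("b bot",B,(560,189),.017),
 ("bed Y bot",Y,(160,125),.0),("bed Y top",Y,(160,160),.012),("bed B top",B,(690,165),.012),("bed B bot",B,(690,132),.0),("screwY",Y,(125,245),.013),("screwB",B,(736,253),.013)]:
    print(n,onz(c,*f(*a),z).round(4))
```

```text
y top [ 0.5637 -0.0803  0.033 ]
y bot [ 0.5645 -0.0808  0.017 ]
b top [0.5596 0.0736 0.033 ]
b bot [0.5601 0.073  0.017 ]
bed Y bot [ 0.5652 -0.099   0.    ]
bed Y top [ 0.5638 -0.0957  0.012 ]
bed B top [0.5591 0.0889 0.012 ]
bed B bot [0.5605 0.0921 0.    ]
screwY [ 0.5741 -0.1     0.013 ]
screwB [0.5695 0.095  0.013 ]
```

Both bars are flush to within about 1 mm, so next I'll press the right spot (-y, yellow).

>>> apply_moves --pt "0 0 -40 -20 0 0 0" --pt "0 0 -80 -45 0 0 0" --pt "0 0 -120 -70 0 0 0" --pt "0 10 -144 -80 0 0 0" --pt "0 30 -144 -80 0 0 0" --pt "0 45 -144 -80 0 0 0" --pt "0 52 -144 -80 0 0 0" --pt "0 52 -144 -80 0 0 0" --pt "0 52 -144 -80 0 0 0"

```text
t: 9.6
tcp_pos: [0.633, -0.0766, 0.0936]
ee_rot: [[-0.0, -1.0, -0.029], [0.0, -0.029, 1.0], [-1.0, 0.0, 0.0]]
contact_force: [-0.7, 0.5, 0.1]
gripper_width: 0.006
```

>>> apply_moves --pt "0 2 0 0 0 0 0" --pt "0 4 0 0 0 0 0" --pt "0 6 0 0 0 0 0" --pt "0 8 0 0 0 0 0" --pt "0 9 0 0 0 0 0" --pt "0 10 0 0 0 0 0" --pt "0 10 0 0 0 0 0"

```text
t: 10.3
tcp_pos: [0.6334, -0.077, 0.0837]
ee_rot: [[0.0, -1.0, -0.029], [-0.0, -0.029, 1.0], [-1.0, -0.0, -0.0]]
contact_force: [-0.6, -0.3, 4.4]
gripper_width: 0.008
```

>>> apply_moves --pt "0 1 0 0 0 0 0" --pt "0 2 0 0 0 0 0" --pt "0 3 0 0 0 0 0" --pt "0 4 0 0 0 0 0" --pt "0 4.5 0 0 0 0 0" --pt "0 5 0 0 0 0 0" --pt "0 5 0 0 0 0 0"

```text
t: 11.0
tcp_pos: [0.6334, -0.0772, 0.0785]
ee_rot: [[0.0, -1.0, -0.028], [-0.0, -0.028, 1.0], [-1.0, -0.0, -0.0]]
contact_force: [0.5, -3.4, 4.1]
gripper_width: 0.005
```

>>> apply_moves --pt "0 0.5 0 0 0 0 0" --pt "0 1 0 0 0 0 0" --pt "0 1 0 0 0 0 0"

```text
t: 11.3
tcp_pos: [0.6333, -0.0767, 0.0774]
ee_rot: [[0.0, -1.0, -0.029], [-0.0, -0.029, 1.0], [-1.0, -0.0, -0.0]]
contact_force: [0.3, -3.2, 4.3]
gripper_width: 0.002
```

>>> apply_moves --pt "0 0.5 0 0 0 0 0" --pt "0 1 0 0 0 0 0" --pt "0 1 0 0 0 0 0"

```text
t: 11.6
tcp_pos: [0.6333, -0.0766, 0.0764]
ee_rot: [[0.0, -1.0, -0.029], [0.0, -0.029, 1.0], [-1.0, -0.0, 0.0]]
contact_force: [0.4, -3.3, 3.9]
gripper_width: 0.003
```

>>> apply_moves --pt "0 0.5 0 0 0 0 0" --pt "0 1 0 0 0 0 0" --pt "0 1 0 0 0 0 0"

```text
t: 11.9
tcp_pos: [0.6333, -0.0766, 0.0754]
ee_rot: [[0.0, -1.0, -0.029], [0.0, -0.029, 1.0], [-1.0, -0.0, 0.0]]
contact_force: [0.7, -3.6, 4.2]
gripper_width: 0.005
```

>>> apply_moves --pt "0 0.5 0 0 0 0 0" --pt "0 1 0 0 0 0 0" --pt "0 1 0 0 0 0 0"

```text
t: 12.2
tcp_pos: [0.6332, -0.0765, 0.0744]
ee_rot: [[0.0, -1.0, -0.029], [0.0, -0.029, 1.0], [-1.0, -0.0, 0.0]]
contact_force: [0.9, -3.5, 5.5]
gripper_width: 0.003
```

>>> apply_moves --pt "0 0.3 0 0 0 0 0" --pt "0 0.6 0 0 0 0 0" --pt "0 0.6 0 0 0 0 0"

```text
t: 12.5
tcp_pos: [0.6332, -0.0765, 0.0738]
ee_rot: [[-0.0, -1.0, -0.029], [0.0, -0.029, 1.0], [-1.0, -0.0, 0.0]]
contact_force: [0.4, -3.2, 4.6]
gripper_width: 0.006
```

>>> apply_moves --pt "0 0.3 0 0 0 0 0" --pt "0 0.5 0 0 0 0 0" --pt "0 0.5 0 0 0 0 0"

```text
t: 12.8
tcp_pos: [0.6332, -0.0766, 0.0734]
ee_rot: [[0.0, -1.0, -0.029], [0.0, -0.029, 1.0], [-1.0, -0.0, 0.0]]
contact_force: [0.4, -5.0, 4.1]
gripper_width: 0.005
```

>>> apply_moves --pt "0 -5 0 0 0 0 0" --pt "0 -25 0 10 0 0 0" --pt "0 -28 0 55 0 0 0" --pt "0 -28 0 100 0 0 0" --pt "0 -24 0 140 0 0 0" --pt "0 -19 0 151 0 0 0" --pt "0 -17 0 151 0 0 0" --pt "0 -15 0 151 0 0 0"

```text
t: 13.6
tcp_pos: [0.6281, 0.073, 0.0877]
ee_rot: [[-0.002, -1.0, -0.028], [-0.001, -0.028, 1.0], [-1.0, 0.002, -0.001]]
contact_force: [0.5, -0.6, 0.2]
gripper_width: 0.007
```

>>> apply_moves --pt "0 1 0 0 0 0 0" --pt "0 2 0 0 0 0 0" --pt "0 3 0 0 0 0 0" --pt "0 4 0 0 0 0 0" --pt "0 5 0 0 0 0 0" --pt "0 6 0 0 0 0 0" --pt "0 6 0 0 0 0 0"

```text
t: 14.3
tcp_pos: [0.629, 0.0737, 0.0825]
ee_rot: [[0.0, -1.0, -0.029], [-0.001, -0.029, 1.0], [-1.0, -0.0, -0.001]]
contact_force: [-1.0, -2.4, 3.0]
gripper_width: 0.006
```

>>> apply_moves --pt "0 1 0 0 0 0 0" --pt "0 2 0 0 0 0 0" --pt "0 3 0 0 0 0 0" --pt "0 4 0 0 0 0 0" --pt "0 4 0 0 0 0 0"

```text
t: 14.8
tcp_pos: [0.6289, 0.0748, 0.0782]
ee_rot: [[0.0, -1.0, -0.029], [0.0, -0.029, 1.0], [-1.0, -0.0, 0.0]]
contact_force: [0.4, 0.6, 2.2]
gripper_width: 0.007
```

>>> apply_moves --pt "0 0.7 0 0 0 0 0" --pt "0 1.4 0 0 0 0 0" --pt "0 2 0 0 0 0 0" --pt "0 2 0 0 0 0 0"

```text
t: 15.2
tcp_pos: [0.629, 0.0752, 0.0764]
ee_rot: [[0.0, -1.0, -0.029], [0.001, -0.029, 1.0], [-1.0, -0.0, 0.001]]
contact_force: [0.3, 0.5, 3.2]
gripper_width: 0.006
```

>>> apply_moves --pt "0 0.5 0 0 0 0 0" --pt "0 1 0 0 0 0 0" --pt "0 1 0 0 0 0 0"

```text
t: 15.5
tcp_pos: [0.6289, 0.0753, 0.0754]
ee_rot: [[0.0, -1.0, -0.029], [0.001, -0.029, 1.0], [-1.0, -0.0, 0.001]]
contact_force: [-0.2, 2.9, 4.0]
gripper_width: 0.008
```

>>> apply_moves --pt "0 0.5 0 0 0 0 0" --pt "0 1 0 0 0 0 0" --pt "0 1 0 0 0 0 0"

```text
t: 15.8
tcp_pos: [0.629, 0.0747, 0.0744]
ee_rot: [[0.0, -1.0, -0.029], [0.0, -0.029, 1.0], [-1.0, -0.0, 0.0]]
contact_force: [-0.5, 2.5, 4.9]
gripper_width: 0.006
```

>>> apply_moves --pt "0 0.5 0 0 0 0 0" --pt "0 1 0 0 0 0 0" --pt "0 1 0 0 0 0 0"

```text
t: 16.1
tcp_pos: [0.629, 0.0744, 0.0733]
ee_rot: [[0.0, -1.0, -0.029], [0.0, -0.029, 1.0], [-1.0, -0.0, 0.0]]
contact_force: [0.4, 3.0, 4.0]
gripper_width: 0.004
```

>>> apply_moves --pt "0 0.4 0 0 0 0 0" --pt "0 0.8 0 0 0 0 0" --pt "0 0.8 0 0 0 0 0"

```text
t: 16.4
tcp_pos: [0.629, 0.0743, 0.0725]
ee_rot: [[0.0, -1.0, -0.029], [-0.0, -0.029, 1.0], [-1.0, -0.0, -0.0]]
contact_force: [1.3, 3.1, 4.6]
gripper_width: 0.003
```

>>> apply_moves --pt "0 0.5 0 0 0 0 0" --pt "0 1 0 0 0 0 0" --pt "0 1 0 0 0 0 0"

```text
t: 16.7
tcp_pos: [0.6289, 0.0743, 0.0715]
ee_rot: [[0.0, -1.0, -0.029], [-0.0, -0.029, 1.0], [-1.0, -0.0, -0.0]]
contact_force: [0.8, 3.2, 3.4]
gripper_width: 0.002
```

>>> apply_moves --pt "0 0.4 0 0 0 0 0" --pt "0 0.8 0 0 0 0 0" --pt "0 0.8 0 0 0 0 0"

```text
t: 17.0
tcp_pos: [0.6289, 0.0743, 0.0707]
ee_rot: [[0.0, -1.0, -0.029], [-0.0, -0.029, 1.0], [-1.0, -0.0, -0.0]]
contact_force: [0.7, 2.9, 4.6]
gripper_width: 0.006
```

>>> apply_moves --pt "0 0.4 0 0 0 0 0" --pt "0 0.8 0 0 0 0 0" --pt "0 0.8 0 0 0 0 0"

```text
t: 17.3
tcp_pos: [0.6288, 0.0743, 0.0699]
ee_rot: [[-0.0, -1.0, -0.029], [-0.0, -0.029, 1.0], [-1.0, 0.0, -0.0]]
contact_force: [-0.1, 3.8, 4.2]
gripper_width: 0.005
```

>>> apply_moves --pt "0 0.5 0 0 0 0 0" --pt "0 1 0 0 0 0 0" --pt "0 1 0 0 0 0 0"

```text
t: 17.6
tcp_pos: [0.6288, 0.0743, 0.0689]
ee_rot: [[-0.0, -1.0, -0.029], [-0.0, -0.029, 1.0], [-1.0, 0.0, -0.0]]
contact_force: [0.7, 3.0, 4.5]
gripper_width: 0.009
```

>>> apply_moves --pt "0 0.4 0 0 0 0 0" --pt "0 0.8 0 0 0 0 0" --pt "0 0.8 0 0 0 0 0"

```text
t: 17.9
tcp_pos: [0.6288, 0.0743, 0.0684]
ee_rot: [[-0.0, -1.0, -0.029], [0.0, -0.029, 1.0], [-1.0, 0.0, 0.0]]
contact_force: [1.0, 4.6, 7.3]
gripper_width: 0.009
```

>>> apply_moves --pt "0 0.2 0 0 0 0 0" --pt "0 0.4 0 0 0 0 0" --pt "0 0.4 0 0 0 0 0"

```text
t: 18.2
tcp_pos: [0.6289, 0.0744, 0.0683]
ee_rot: [[0.0, -1.0, -0.029], [0.0, -0.029, 1.0], [-1.0, -0.0, 0.0]]
contact_force: [-0.7, 3.7, 8.4]
gripper_width: 0.001
```

>>> apply_moves --pt "0 0.2 0 0 0 0 0" --pt "0 0.4 0 0 0 0 0" --pt "0 0.4 0 0 0 0 0"

```text
t: 18.5
tcp_pos: [0.6288, 0.0744, 0.0681]
ee_rot: [[0.0, -1.0, -0.029], [0.0, -0.029, 1.0], [-1.0, -0.0, 0.0]]
contact_force: [-0.8, 3.4, 9.5]
gripper_width: 0.006
```

>>> apply_moves --pt "0 0.4 0 0 0 0 0" --pt "0 0.8 0 0 0 0 0" --pt "0 1.2 0 0 0 0 0" --pt "0 1.2 0 0 0 0 0"

```text
t: 18.9
tcp_pos: [0.6289, 0.0744, 0.0676]
ee_rot: [[0.0, -1.0, -0.029], [0.0, -0.029, 1.0], [-1.0, -0.0, 0.0]]
contact_force: [-2.5, 4.0, 14.2]
gripper_width: 0.001
```

>>> apply_moves --pt "0 0.2 0 0 0 0 0" --pt "0 0.4 0 0 0 0 0" --pt "0 0.4 0 0 0 0 0"

```text
t: 19.2
tcp_pos: [0.6288, 0.0745, 0.0675]
ee_rot: [[0.0, -1.0, -0.029], [0.0, -0.029, 1.0], [-1.0, -0.0, 0.0]]
contact_force: [-3.0, 3.8, 17.0]
gripper_width: 0.003
```

>>> apply_moves --pt "0 -3 0 0 0 0 0" --pt "0 -15 0 -5 0 0 0" --pt "0 -20 0 -50 0 0 0" --pt "0 -20 0 -100 0 0 0" --pt "0 -18 0 -140 0 0 0" --pt "0 -16 0 -151 0 0 0" --pt "0 -14 0 -151 0 0 0" --pt "0 -13 0 -151 0 0 0"

```text
t: 20.0
tcp_pos: [0.6325, -0.0756, 0.0782]
ee_rot: [[-0.002, -1.0, -0.029], [0.001, -0.029, 1.0], [-1.0, 0.002, 0.001]]
contact_force: [-0.3, 0.4, 0.1]
gripper_width: 0.009
```

>>> apply_moves --pt "0 1 0 0 0 0 0" --pt "0 2 0 0 0 0 0" --pt "0 3 0 0 0 0 0" --pt "0 4 0 0 0 0 0" --pt "0 5 0 0 0 0 0" --pt "0 5 0 0 0 0 0"

```text
t: 20.6
tcp_pos: [0.6331, -0.0765, 0.0736]
ee_rot: [[-0.0, -1.0, -0.029], [0.0, -0.029, 1.0], [-1.0, 0.0, 0.0]]
contact_force: [-0.8, 0.5, -1.2]
gripper_width: 0.007
```

>>> apply_moves --pt "0 0.5 0 0 0 0 0" --pt "0 1 0 0 0 0 0" --pt "0 1.5 0 0 0 0 0" --pt "0 2 0 0 0 0 0" --pt "0 2 0 0 0 0 0"

```text
t: 21.1
tcp_pos: [0.6333, -0.0769, 0.0723]
ee_rot: [[0.0, -1.0, -0.029], [-0.0, -0.029, 1.0], [-1.0, -0.0, -0.0]]
contact_force: [-0.6, -0.3, 4.9]
gripper_width: 0.003
```

>>> apply_moves --pt "0 0.5 0 0 0 0 0" --pt "0 1 0 0 0 0 0" --pt "0 1 0 0 0 0 0"

```text
t: 21.4
tcp_pos: [0.6333, -0.077, 0.0718]
ee_rot: [[0.0, -1.0, -0.029], [-0.0, -0.029, 1.0], [-1.0, -0.0, -0.0]]
contact_force: [-2.5, -0.9, 9.0]
gripper_width: 0.006
```

>>> apply_moves --pt "0 0.5 0 0 0 0 0" --pt "0 1 0 0 0 0 0" --pt "0 1 0 0 0 0 0"

```text
t: 21.7
tcp_pos: [0.6333, -0.077, 0.0714]
ee_rot: [[0.001, -1.0, -0.029], [-0.0, -0.029, 1.0], [-1.0, -0.001, -0.0]]
contact_force: [-3.7, 0.5, 12.4]
gripper_width: 0.008
```

>>> apply_moves --pt "0 0.5 0 0 0 0 0" --pt "0 1 0 0 0 0 0" --pt "0 1 0 0 0 0 0"

```text
t: 22.0
tcp_pos: [0.6334, -0.0771, 0.071]
ee_rot: [[0.001, -1.0, -0.028], [-0.0, -0.028, 1.0], [-1.0, -0.001, -0.0]]
contact_force: [-5.6, 0.2, 16.3]
gripper_width: 0.006
```

>>> apply_moves --pt "0 -3 0 0 0 0 0" --pt "0 -15 0 5 0 0 0" --pt "0 -16 0 50 0 0 0" --pt "0 -16 0 100 0 0 0" --pt "0 -14 0 140 0 0 0" --pt "0 -9 0 151 0 0 0" --pt "0 -5 0 151 0 0 0" --pt "0 -3 0 151 0 0 0" --pt "0 -2 0 151 0 0 0"

```text
t: 22.9
tcp_pos: [0.6289, 0.0712, 0.0705]
ee_rot: [[-0.0, -1.0, -0.026], [-0.002, -0.026, 1.0], [-1.0, 0.0, -0.002]]
contact_force: [-0.5, -0.0, -0.3]
gripper_width: 0.008
```

>>> apply_moves --pt "0 0.5 0 0 0 0 0" --pt "0 1 0 0 0 0 0" --pt "0 1.5 0 0 0 0 0" --pt "0 2 0 0 0 0 0" --pt "0 2 0 0 0 0 0"

```text
t: 23.4
tcp_pos: [0.6288, 0.0742, 0.0687]
ee_rot: [[-0.0, -1.0, -0.029], [0.0, -0.029, 1.0], [-1.0, 0.0, 0.0]]
contact_force: [0.8, 0.2, 0.5]
gripper_width: 0.006
```

>>> apply_moves --pt "0 0.5 0 0 0 0 0" --pt "0 1 0 0 0 0 0" --pt "0 1.5 0 0 0 0 0" --pt "0 1.5 0 0 0 0 0"

```text
t: 23.8
tcp_pos: [0.6289, 0.0744, 0.068]
ee_rot: [[0.0, -1.0, -0.029], [0.0, -0.029, 1.0], [-1.0, -0.0, 0.0]]
contact_force: [-1.4, -0.7, 4.6]
gripper_width: 0.006
```

>>> apply_moves --pt "0 0.5 0 0 0 0 0" --pt "0 1 0 0 0 0 0" --pt "0 1.5 0 0 0 0 0" --pt "0 2 0 0 0 0 0" --pt "0 2 0 0 0 0 0"

```text
t: 24.3
tcp_pos: [0.629, 0.0745, 0.0675]
ee_rot: [[0.001, -1.0, -0.029], [0.0, -0.029, 1.0], [-1.0, -0.001, 0.0]]
contact_force: [-4.8, 0.0, 15.3]
gripper_width: 0.004
```

>>> apply_moves --pt "0 0.5 0 0 0 0 0" --pt "0 1 0 0 0 0 0" --pt "0 1 0 0 0 0 0"

```text
t: 24.6
tcp_pos: [0.629, 0.0746, 0.0671]
ee_rot: [[0.001, -1.0, -0.029], [0.001, -0.029, 1.0], [-1.0, -0.001, 0.0]]
contact_force: [-6.5, -0.4, 19.0]
gripper_width: 0.005
```

>>> apply_moves --pt "0 -3 0 0 0 0 0" --pt "0 -15 0 -5 0 0 0" --pt "0 -20 0 -50 0 0 0" --pt "0 -20 0 -100 0 0 0" --pt "0 -18 0 -140 0 0 0" --pt "0 -12 0 -151 0 0 0" --pt "0 -10 0 -151 0 0 0" --pt "0 -9 0 -151 0 0 0" --pt "0 -8 0 -151 0 0 0" --pt "0 -8 0 -151 0 0 0"

```text
t: 25.6
tcp_pos: [0.6333, -0.0741, 0.0722]
ee_rot: [[-0.0, -0.999, -0.032], [0.001, -0.032, 0.999], [-1.0, 0.0, 0.001]]
contact_force: [0.4, 0.3, -0.1]
gripper_width: 0.006
```

>>> apply_moves --pt "0 0.5 0 0 0 0 0" --pt "0 1 0 0 0 0 0" --pt "0 1.5 0 0 0 0 0" --pt "0 2 0 0 0 0 0" --pt "0 2 0 0 0 0 0"

```text
t: 26.1
tcp_pos: [0.6335, -0.0753, 0.0716]
ee_rot: [[0.001, -1.0, -0.03], [0.001, -0.03, 1.0], [-1.0, -0.001, 0.001]]
contact_force: [-2.0, 1.6, 7.7]
gripper_width: 0.002
```

>>> apply_moves --pt "0 0.5 0 0 0 0 0" --pt "0 1 0 0 0 0 0" --pt "0 1.5 0 0 0 0 0" --pt "0 1.5 0 0 0 0 0"

```text
t: 26.5
tcp_pos: [0.6335, -0.0754, 0.0711]
ee_rot: [[0.001, -1.0, -0.029], [0.001, -0.029, 1.0], [-1.0, -0.001, 0.001]]
contact_force: [-4.4, 3.2, 15.3]
gripper_width: 0.005
```

>>> apply_moves --pt "0 0.4 0 0 0 0 0" --pt "0 0.8 0 0 0 0 0" --pt "0 0.8 0 0 0 0 0"

```text
t: 26.8
tcp_pos: [0.6335, -0.0755, 0.0708]
ee_rot: [[0.001, -1.0, -0.029], [0.001, -0.029, 1.0], [-1.0, -0.001, 0.001]]
contact_force: [-5.0, 2.5, 18.2]
gripper_width: 0.006
```

>>> apply_moves --pt "0 -3 0 0 0 0 0" --pt "0 -14 0 5 0 0 0" --pt "0 -15 0 50 0 0 0" --pt "0 -15 0 100 0 0 0" --pt "0 -13 0 140 0 0 0" --pt "0 -8 0 150 0 0 0" --pt "0 -4 0 150 0 0 0" --pt "0 -2 0 150 0 0 0" --pt "0 -1 0 150 0 0 0" --pt "0 0 0 150 0 0 0" --pt "0 0.5 0 150 0 0 0" --pt "0 0.5 0 150 0 0 0"

```text
t: 28.0
tcp_pos: [0.6291, 0.0708, 0.0681]
ee_rot: [[0.0, -1.0, -0.027], [-0.002, -0.027, 1.0], [-1.0, -0.0, -0.002]]
contact_force: [-0.9, -2.4, 4.7]
gripper_width: 0.005
```

>>> apply_moves --pt "0 0.5 0 0 0 0 0" --pt "0 1 0 0 0 0 0" --pt "0 1.5 0 0 0 0 0" --pt "0 1.5 0 0 0 0 0"

```text
t: 28.4
tcp_pos: [0.6292, 0.0709, 0.0677]
ee_rot: [[0.001, -1.0, -0.027], [-0.002, -0.027, 1.0], [-1.0, -0.001, -0.002]]
contact_force: [-3.6, -4.0, 12.9]
gripper_width: 0.005
```

>>> apply_moves --pt "0 0.4 0 0 0 0 0" --pt "0 0.8 0 0 0 0 0" --pt "0 0.8 0 0 0 0 0"

```text
t: 28.7
tcp_pos: [0.6292, 0.071, 0.0675]
ee_rot: [[0.001, -1.0, -0.027], [-0.002, -0.027, 1.0], [-1.0, -0.001, -0.002]]
contact_force: [-4.6, -3.8, 15.4]
gripper_width: 0.008
```

>>> apply_moves --pt "0 -3 0 0 0 0 0" --pt "0 -30 0 0 0 0 0" --pt "0 -55 35 -20 0 0 0" --pt "0 -80 80 -50 0 0 0" --pt "0 -80 120 -76 0 0 0" --pt "0 -80 144 -76 0 0 0" --pt "0 -80 144 -76 0 0 0" --pt "0 -80 144 -76 0 0 0" --pt "0 -80 144 -76 0 0 0"

```text
t: 29.6
tcp_pos: [0.4888, -0.0061, 0.1452]
ee_rot: [[0.002, -1.0, -0.03], [0.001, -0.03, 1.0], [-1.0, -0.002, 0.0]]
contact_force: [0.9, 0.1, 0.3]
gripper_width: 0.007
```

```bash
python3 look.py w5
python3 - <<'E'
from h import *
im=cv2.imread("pics/w5.png")
cv2.imwrite("pics/w5y.png",np.hstack([cv2.resize(im[255:305,155:205],None,fx=8,fy=8,interpolation=cv2.INTER_CUBIC),cv2.resize(im[255:305,340:390],None,fx=8,fy=8,interpolation=cv2.INTER_CUBIC)]))
E
```

```text
29.6 [ 0.4888 -0.0061  0.1452] [0.95 0.08 0.26]
```

View pics/w5y.png

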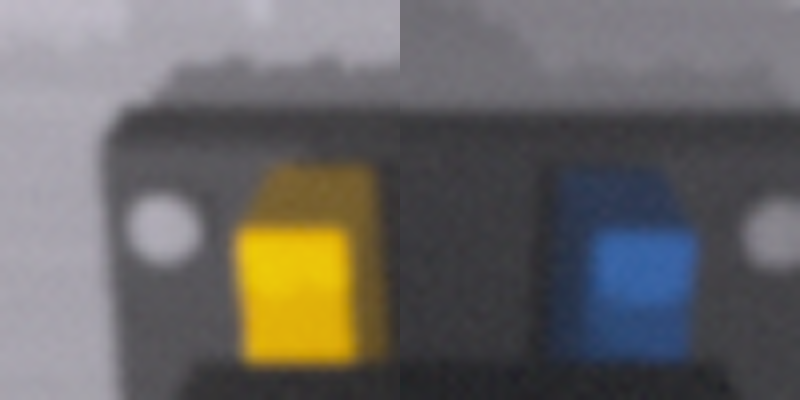

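Both bars are still flush, with their faces in the same places relative to the bed edge. Next is the light proof push on the blue bar.

>>> apply_moves --pt "0 0 -15 45 0 0 0" --pt "0 30 -30 79 0 0 0" --pt "0 70 -33 79 0 0 0" --pt "0 105 -33 79 0 0 0" --pt "0 120 -33 79 0 0 0" --pt "0 120 -40 79 0 0 0" --pt "0 120 -50 79 0 0 0" --pt "0 120 -55 79 0 0 0" --pt "0 120 -58 79 0 0 0" --pt "0 120 -60 79 0 0 0" --pt "0 120 -61 79 0 0 0" --pt "0 120 -61 79 0 0 0"

```text
t: 30.85
tcp_pos: [0.5459, 0.0739, 0.0255]
ee_rot: [[0.0, -1.0, -0.029], [0.0, -0.029, 1.0], [-1.0, -0.0, 0.0]]
contact_force: [-0.7, 0.6, -0.7]
gripper_width: 0.005
```

>>> apply_moves --pt "0 0 -0.5 0 0 0 0" --pt "0 0 -1 0 0 0 0" --pt "0 0 -1.5 0 0 0 0" --pt "0 0 -2 0 0 0 0" --pt "0 0 -2 0 0 0 0"

```text
t: 31.35
tcp_pos: [0.5479, 0.074, 0.0252]
ee_rot: [[0.0, -1.0, -0.029], [0.0, -0.029, 1.0], [-1.0, -0.0, 0.0]]
contact_force: [-0.3, -0.1, 0.4]
gripper_width: 0.002
```

>>> apply_moves --pt "0 0 -0.5 0 0 0 0" --pt "0 0 -1 0 0 0 0" --pt "0 0 -1.5 0 0 0 0" --pt "0 0 -2 0 0 0 0" --pt "0 0 -2 0 0 0 0"

```text
t: 31.85
tcp_pos: [0.5499, 0.074, 0.0252]
ee_rot: [[0.0, -1.0, -0.029], [0.0, -0.029, 1.0], [-1.0, -0.0, 0.0]]
contact_force: [0.9, 0.7, 0.2]
gripper_width: 0.003
```

>>> apply_moves --pt "0 0 -0.4 0 0 0 0" --pt "0 0 -0.8 0 0 0 0" --pt "0 0 -0.8 0 0 0 0"

```text
t: 32.15
tcp_pos: [0.5502, 0.074, 0.0251]
ee_rot: [[-0.001, -1.0, -0.029], [-0.0, -0.029, 1.0], [-1.0, 0.001, -0.0]]
contact_force: [-1.4, -1.0, 0.1]
gripper_width: 0.003
```

>>> apply_moves --pt "0 0 -0.3 0 0 0 0" --pt "0 0 -0.6 0 0 0 0" --pt "0 0 -0.6 0 0 0 0" --pt "0 0 -0.6 0 0 0 0"

```text
t: 32.55
tcp_pos: [0.5503, 0.074, 0.025]
ee_rot: [[-0.002, -1.0, -0.029], [-0.0, -0.029, 1.0], [-1.0, 0.002, -0.0]]
contact_force: [-2.4, 0.5, 2.9]
gripper_width: 0.005
```

```bash
python3 -c "
from workcell import arm
s=arm.sense();print(s['tcp_pos'],s['contact_force'])"
```

```text
[0.55027677 0.07402129 0.02503455] [-2.36179401  0.4602161   2.88629969]
```

>>> apply_moves --pt "0 0 -0.4 0 0 0 0" --pt "0 0 -0.4 0 0 0 0" --pt "0 0 -0.4 0 0 0 0"

```text
t: 32.85
tcp_pos: [0.5503, 0.0741, 0.025]
ee_rot: [[-0.002, -1.0, -0.029], [-0.0, -0.029, 1.0], [-1.0, 0.002, -0.0]]
contact_force: [-4.8, -0.3, 3.6]
gripper_width: 0.005
```

>>> apply_moves --pt "0 0 -0.4 0 0 0 0" --pt "0 0 -0.4 0 0 0 0" --pt "0 0 -0.4 0 0 0 0"

```text
t: 33.15
tcp_pos: [0.5503, 0.074, 0.025]
ee_rot: [[-0.003, -1.0, -0.029], [-0.0, -0.029, 1.0], [-1.0, 0.003, -0.0]]
contact_force: [-6.0, 0.4, 3.8]
gripper_width: 0.009
```

The blue bar holds at 6 N with no movement. I'll check the yellow bar the same way before handing in.

>>> apply_moves --pt "0 0 10 0 0 0 0" --pt "0 -10 36 0 0 0 0" --pt "0 -20 40 -45 0 0 0" --pt "0 -20 40 -90 0 0 0" --pt "0 -20 40 -130 0 0 0" --pt "0 -5 38 -153 0 0 0" --pt "0 0 30 -153 0 0 0" --pt "0 0 20 -153 0 0 0" --pt "0 0 12 -153 0 0 0" --pt "0 0 8 -153 0 0 0" --pt "0 0 6 -153 0 0 0" --pt "0 0 5 -153 0 0 0" --pt "0 0 5 -153 0 0 0"

```text
t: 34.45
tcp_pos: [0.5514, -0.0786, 0.0253]
ee_rot: [[-0.0, -1.0, -0.03], [0.0, -0.03, 1.0], [-1.0, 0.0, 0.0]]
contact_force: [0.3, -0.2, -0.0]
gripper_width: 0.005
```

>>> apply_moves --pt "0 0 -0.5 0 0 0 0" --pt "0 0 -1 0 0 0 0" --pt "0 0 -1.5 0 0 0 0" --pt "0 0 -2 0 0 0 0" --pt "0 0 -2 0 0 0 0"

```text
t: 34.95
tcp_pos: [0.5535, -0.079, 0.0251]
ee_rot: [[-0.0, -1.0, -0.029], [0.0, -0.029, 1.0], [-1.0, -0.0, 0.0]]
contact_force: [-0.3, -0.0, -0.7]
gripper_width: 0.006
```

>>> apply_moves --pt "0 0 -0.4 0 0 0 0" --pt "0 0 -0.8 0 0 0 0" --pt "0 0 -0.8 0 0 0 0"

```text
t: 35.25
tcp_pos: [0.5543, -0.0789, 0.0251]
ee_rot: [[0.0, -1.0, -0.029], [0.0, -0.029, 1.0], [-1.0, -0.0, 0.0]]
contact_force: [-1.1, -0.1, 1.0]
gripper_width: 0.007
```

>>> apply_moves --pt "0 0 -0.4 0 0 0 0" --pt "0 0 -0.8 0 0 0 0" --pt "0 0 -0.8 0 0 0 0"

```text
t: 35.55
tcp_pos: [0.5545, -0.0789, 0.0251]
ee_rot: [[-0.001, -1.0, -0.029], [0.0, -0.029, 1.0], [-1.0, 0.001, 0.0]]
contact_force: [-1.4, 0.1, 1.0]
gripper_width: 0.005
```

>>> apply_moves --pt "0 0 -0.4 0 0 0 0" --pt "0 0 -0.8 0 0 0 0" --pt "0 0 -0.8 0 0 0 0"

```text
t: 35.85
tcp_pos: [0.5546, -0.0789, 0.025]
ee_rot: [[-0.002, -1.0, -0.029], [0.0, -0.029, 1.0], [-1.0, 0.002, 0.0]]
contact_force: [-4.8, 0.0, 2.7]
gripper_width: 0.003
```

>>> apply_moves --pt "0 0 -0.3 0 0 0 0" --pt "0 0 -0.5 0 0 0 0" --pt "0 0 -0.5 0 0 0 0"

```text
t: 36.15
tcp_pos: [0.5546, -0.0789, 0.0249]
ee_rot: [[-0.003, -1.0, -0.029], [0.0, -0.029, 1.0], [-1.0, 0.003, 0.0]]
contact_force: [-5.2, -0.1, 3.2]
gripper_width: 0.005
```

>>> apply_moves --pt "0 0 10 0 0 0 0" --pt "0 -5 30 0 0 0 0" --pt "0 -40 50 20 0 0 0" --pt "0 -70 68 40 0 0 0" --pt "0 -100 68 60 0 0 0" --pt "0 -120 68 80 0 0 0" --pt "0 -120 68 80 0 0 0" --pt "0 -120 68 80 0 0 0" --pt "0 -120 68 80 0 0 0"

```text
t: 37.05
tcp_pos: [0.4857, -0.002, 0.1442]
ee_rot: [[-0.001, -1.0, -0.028], [-0.001, -0.028, 1.0], [-1.0, 0.001, -0.001]]
contact_force: [-0.4, -0.4, -0.8]
gripper_width: 0.003
```

```bash
python3 look.py w6
python3 - <<'E'
from h import *
im=cv2.imread("pics/w6.png")
cv2.imwrite("pics/w6y.png",np.hstack([cv2.resize(im[255:305,155:205],None,fx=8,fy=8,interpolation=cv2.INTER_CUBIC),cv2.resize(im[255:305,340:390],None,fx=8,fy=8,interpolation=cv2.INTER_CUBIC)]))
im=optics.get_image("top")[:,:,::-1];cv2.imwrite("pics/top6.png",im)
E
```

```text
37.05 [ 0.4857 -0.002   0.1442] [-0.43 -0.4  -0.83]
```

View pics/w6y.png

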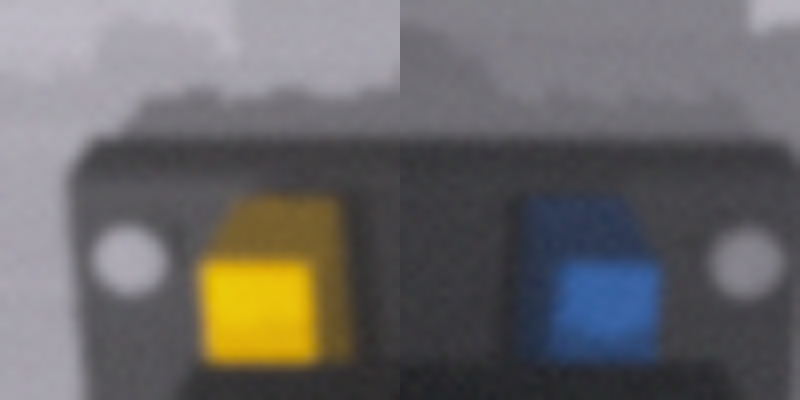

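View pics/top6.png

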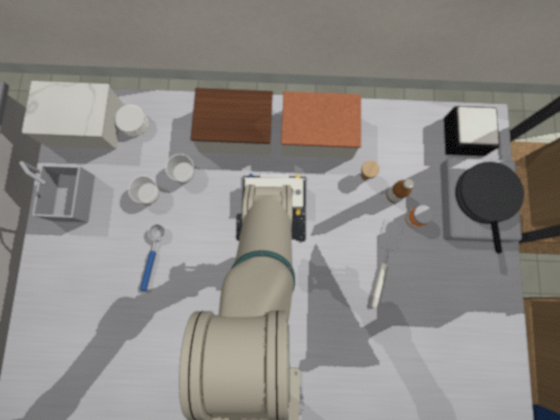

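```bash
python3 -c "
from workcell import arm
s=arm.sense();print(s['t'],s['contact_force']);print(arm.finish_job())"
```

```text
37.15 [-0.30777496 -0.19140593  0.13079845]
the job is handed in; nothing more can be done
None
```

I handed the job in at 37 s, well inside the 69 s limit; the arm reports no verdict, so the result rests on my own checks below.

- **Bars:** I pushed both back and measured their front ends at about 1 mm or less from the bed's front edge. A last wrist picture looked unchanged.
- **Block:** I pressed the two ends in turn, slowly, until both were seated. The last presses read about 15 N on the left and 18 N on the right. One earlier left press read 19 N, slightly over the 12–18 N asked and well under the 28 N limit.
- **Proof push:** The blue bar took 6 N without moving measurably. I also pushed the yellow bar, which held at about 5 N. Both slid at almost no force before pressing.
- **Surroundings:** In the last top picture every bystander looked where it started. The gripper was clear, with a force reading near zero.

**Not confirmed:** I could not measure how hard the block bears on each bar (more than 5 N is needed). I judged it from the push tests and from how far each end sprang back after pressing. The left end was pressed last, and I did not press the right end again; the yellow bar's push test came after that.

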